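# Load a carton over the shelf lip and lock the divider

## Robot

A 6-joint arm with a two-finger parallel gripper is mounted at the origin on the work surface. World frame = base frame: x ahead of the robot, y to its left, z up, the work surface at z = 0. Lengths are in m, angles in rad, forces in N, time in s.
With the tool pointing down it reaches from about 0.35 to 0.975 m from the base axis. Payload 4.9 kg.
Tool frame: the origin (TCP) lies between the finger pads; the fingertips stand 14 mm ahead of it and the grasp point (between the pads) lies 5 mm behind it (manip.finger_overhang is the distance from the TCP to the fingertips, in m); z points along the fingers, y is the line along which they close (so a half turn about z gives the same grasp; the last joint's range is limited). The gripper opens to 85 mm and grips with 20 to 120 N. Pads are 22 mm wide; open, the fingers measure 114 mm over their backs; the gripper's body (76 mm by 85 mm) begins 54 mm behind the grasp point. The pads swing forward as they close: fully open they stand 13 mm farther back than shut.
Start: joints at [0.986, 0.053, 1.613, -0, 1.476, -0.119], TCP at [0.281, 0.558, 0.245] pointing down, gripper open.
Joint ranges: [-3.01, 3.01], [-1.01, 2.22], [0.06, 2.58], [-1.02, 4.17], [0.09, 2.62], [-3.14, 3.14]. Speed limits (rad/s): [2.57, 2.57, 3.14, 3.14, 3.14, 3.14].

## Interface

Orientations are given as a unit quaternion [w, x, y, z].
In Python, from plant import manip, grab_frame gives the robot as it stands.
- The arm moves only by the tool servo_tool, never from a script. Its argument "deltas" is a list that holds one entry, the list of rows, each a list of 5 numbers: the opening in per cent of the stroke, from 0 (shut) to 100 (fully open), then the shift along the world's x, y, z in m, then the turn about the world's z in degrees. A call has exactly 8 rows; each row shifts and turns the commanded pose from where the row before left it; what a row does not reach is not made up. A row lasts 1/10 s, in which the tool goes at most 50 mm and 8.59 degrees, less where a joint would pass 70% of its speed; a pose out of reach is approached as far as the arm can. A call is refused whole if a number of a shift passes 0.05 or a number of a turn 8.59, either way. A call with a gripper value outside its range is refused whole. The fingers move at their own pace and stop on an object; the grip force is fixed at half the most. Time passes only in rows, so rows that do not move let the fingers close, or fill a call up. It gives the time, the measured TCP pose, the force, the opening and the grip force at its end, in the units of the state.
- manip.state(): the state, without advancing time (a new reading comes with each control period).
- grab_frame(name): name is "scene" or "top"; returns a dict with "pixels" (420x560x3 uint8, red, green, blue), "z_map" (420x560 float32, m along the optical axis (not along the pixel's ray), 0 where there is no reading), "fx", "fy", "cx", "cy" (pixels), "dist" ([k1, k2, p1, p2, k3] as OpenCV has them; the pictures are not rectified), "rvec" (rotation vector, rad) and "tvec" (3), from world to camera coordinates, as OpenCV has them. Camera axes: x right, y down, z forward; pixel columns grow to the right and rows downward; lengths in m; the calibration is good to about 2 mm. A picture is of the moment at which its call begins.
- manip.job_done(): hands the job in; it is judged then, once.
The state is a dict: "time": time; "joint_pos": joint angles; "joint_vel": joint speeds; "joint_efforts": joint torques, N m; "tool_pos": TCP position; "tool_rot": TCP orientation; "contact_force": force on the tool from outside, world axes, zero at the start; "ft_torque": the same for the moment, N m; "gripper_width": opening from 0.0 (shut) to 1.0 (fully open); "grasp_force": force on a finger pad.
Only numpy, scipy, OpenCV 4.12 (cv2) and the standard library are available. Lean on these libraries where they do the work, as an engineer would, in place of code of your own. Each camera call takes 0.05 s, during which the arm holds its last target. There are 200 camera calls.

## Task

Restock the counter-top shelf: without lifting it off the counter, slide the loose carton up the sloping ticket rail and over the lip, so that it lies flat on the shelf in the empty place beside the carton already there. Then bring the divider across until it closes the row up snugly with no gap left, and finally lock it by turning its wing stud a quarter turn clockwise, fully home. Leave the carton already on the shelf and the other goods on the counter as they are.

Things in the scene. Friction and masses are not known exactly. Their poses are not given: they have to be found in the camera images.
- carton_mid (a point): centre of the loose carton to load: plain kraft cardboard box lying flat on the counter, 180 mm long (its x), 104 mm wide (y), 64 mm high (z); this point is half-way up. About 0.4 to 0.8 kg, friction about 0.6. Too wide to grasp, so it is pushed; either end may go in first
- neighbour_mid (a point): centre of the identical carton already on the shelf, lying against the end bracket; it may shift a few mm when the row is closed up but is otherwise left alone
- shelf: low grey steel shelf fixed on the counter. Origin at counter height under the inner edge of its lip; x points inwards over the deck (the way the carton goes in), y along the lip towards the divider. Flat deck 10 mm above the counter from x = 0 to a back panel (100 mm high) at x = 205 mm; deck, lip and ticket rail span y = -160 to 190 mm
- lip (a point): top of the lip's inner edge, 17 mm above the counter (7 mm above the deck), at shelf x = 0, y = 3 mm; same axes as the shelf. The lip is 6 mm wide; outside it the smooth ticket rail slopes down at 15 degrees to meet the counter at x = -70 mm. A carton pushed over it tips forward onto the deck once its middle has passed, its back end rising about 15 mm
- place (a point): where the loaded carton's centre ends up when the row is closed: shelf x = 100 mm (85 to 115 fits), y = 3 mm, 42 mm above the counter; same axes as the shelf. The neighbouring carton fills y = -154 (inner face of the end bracket, 72 mm high) to -49 mm; the empty place lies between it and the divider
- divider (a joint): steel divider, upright plate along the shelf's depth, top 72 mm above the counter, sliding along the lip with 2.5 N friction. Value in m: its face towards the cartons is at shelf y = 0.125 minus the value. Parked at 0 to 0.03; stops at about 0.071 with both cartons pressed together. Can be pushed, or drawn along by the wing on its post
- wing (a point): centre of the stud's upright aluminium wing: bar 46 mm long (x), 11 mm thick (y), 24 mm high, 101 mm above the counter, 13 mm clear under it. It stands on the divider's black post, 34 mm square, 72 mm high, at shelf x = 27 mm, 22 mm beyond the divider's face. Open, the bar lies along the shelf's x. Around it only the back panel is taller than 80 mm
- stud (a joint): turn of the wing stud in rad: 0 open, grows clockwise seen from above; locked at its stop, 1.571. Its cam draws the wing down evenly by 4 mm in all, against a spring of up to 5 N; turning takes about 0.05 N m and friction holds it where it is left
- shampoo: white bottle, 60 mm diameter, 190 mm high, standing on the counter, origin under its centre; leave alone
- wax_jar: low amber jar with black lid, 72 mm diameter, 60 mm high, origin under its centre; leave alone
- hairbrush: black paddle hairbrush with wooden handle, 210 mm long, 32 mm high, lying bristles up on the counter, origin under its middle; leave alone
There are look-alikes about, which are no part of the job. Leave any blue or pink look-alike of the part that bears carton_mid alone.

How it is judged:
On the way, in this order (a step that is already met when the one before it is completed fails the run):
1. the carton lies flat on the deck, behind the lip, in the empty place, with the divider not yet closed up (z of carton_mid in the frame of shelf between 0.038 and 0.046 m and angle between carton_mid's own z axis and vertical below 0.03 rad and x of carton_mid in the frame of shelf above 0.085 m and y of carton_mid in the frame of shelf between -0.02 and 0.08 m and value of joint divider below 0.062 m), for 0.2 s.
2. the divider has closed the row up, the stud still open (value of joint divider above 0.063 m and value of joint stud below 1 rad), for 0.1 s.
3. the stud is turned fully home (value of joint stud above 1.45 rad), for 0.2 s.
At the end, for the whole second after the job is handed in: the loaded carton lies flat on the deck wholly behind the lip, beside the other carton and square to the shelf (within 0.12 rad), the divider has closed the row up to less than about 8 mm of total gap (value above 0.063), the stud is turned home (above 1.45 rad of 1.571), and everything is at rest (z of carton_mid in the frame of shelf between 0.038 and 0.046 m and angle between carton_mid's own z axis and vertical below 0.03 rad and x of carton_mid in the frame of shelf above 0.085 m and y of carton_mid in the frame of shelf between -0.015 and 0.02 m and angle between the x axis of carton_mid and the x axis of shelf, either way round below 0.12 rad and value of joint divider above 0.063 m and value of joint stud above 1.45 rad and linear speed of carton below 0.01 m/s); the robot touches nothing.
It fails at once if the carton is lifted instead of slid (height (world z) of carton_mid above 0.1 m).
It fails at once if the carton is tipped over (angle between carton_mid's own z axis and vertical above 0.5 rad).
It fails at once if the carton already on the shelf is disturbed (distance of neighbour_mid from where it was at the start of the episode above 0.025 m or angle between neighbour_mid's own z axis and vertical above 0.2 rad).
It fails at once if other goods on the counter are moved or knocked over (distance of any of shampoo, wax_jar, hairbrush from where it was at the start of the episode above 0.03 m or angle between shampoo's own z axis and vertical above 0.3 rad).
It also fails if it takes over 72 s, if anything falls off the work surface, if the arm or the gripper's body presses on something with over 40 N, if the wrist force passes 120 N, or if a joint passes its speed limit or range.

## Working session

There is one attempt and no reset: what is moved stays moved. The work goes in short steps, Python scripts to look and compute and a tool call to move; the robot and the scene stay as the last step left them, time stands still between calls to the robot, and variables do not carry over. Pictures are saved under pics/ and viewed, at most 10 in all, crops included, and the job is handed in when it is done.

Besides the shell and the picture viewer there is one more tool, called after "Call:" as name(argument=value, ...) on one line, values as JSON. servo_tool: Moves the arm, as the interface text tells. Its arguments: {"type":"object","properties":{"deltas":{"type":"array"}},"required":["deltas"]}

```bash
mkdir -p pics; ls; cat > h.py <<'E'
import numpy as np, cv2
from plant import manip, grab_frame
def save(name,fn):
    f=grab_frame(name); cv2.imwrite('pics/'+fn+'.png',f['pixels'][:,:,::-1]); np.savez('pics/'+fn+'.npz',**f); return f
def world(f):
    """HxWx3 world points"""
    K=np.array([[f['fx'],0,f['cx']],[0,f['fy'],f['cy']],[0,0,1.]])
    h,w=f['z_map'].shape; u,v=np.meshgrid(np.arange(w),np.arange(h))
    n=cv2.undistortPoints(np.stack([u,v],-1).reshape(-1,1,2).astype(float),K,np.array(f['dist'],float)).reshape(h,w,2)
    z=f['z_map'][...,None].astype(float); c=np.concatenate([n*z,z],-1)
    R=cv2.Rodrigues(np.array(f['rvec'],float))[0]
    p=(c-np.array(f['tvec']).ravel())@R; p[f['z_map']==0]=np.nan; return p
E
python3 - <<'E'
from h import *
for n in('scene','top'): save(n,n+'0')
s=manip.state(); print(s['time'],s['tool_pos'],s['tool_rot'],s['gripper_width'])
a=[cv2.imread(f'pics/{n}0.png') for n in('scene','top')]
E
```

```text
pics
0.1 [0.28040824 0.55796791 0.24418653] [-3.12135612e-04  2.30797909e-01  9.73001278e-01 -8.60186657e-04] 1.00218124543727
```

View pics/scene0.png

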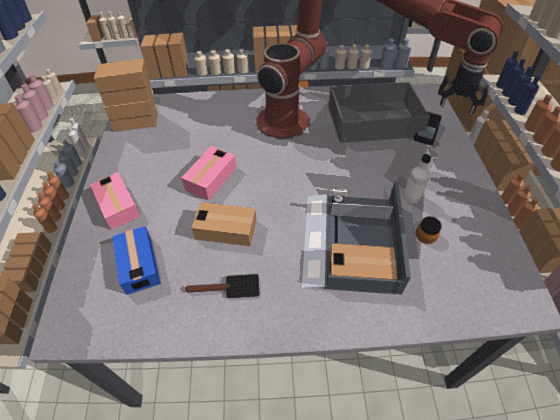

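View pics/top0.png

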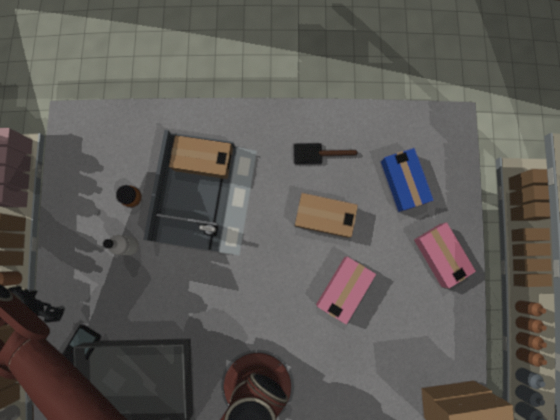

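The scene view shows the loose kraft carton at (225,223), the neighbour on the shelf at (362,262), the wing at (338,195), the brush at (225,287), the bottle at (417,183) and the jar at (428,230). In the top view the loose carton is at (326,216), the neighbour at (201,156) and the wing at (208,229). Box candidates in the top view are kraft (326,216), blue (407,180), pink (347,291) and pink (445,255). Only the plain kraft box on the counter fits. I'll confirm it in a crop and measure.

```bash
python3 - <<'E'
from h import *
f=dict(np.load('pics/top0.npz')); P=world(f); im=f['pixels']
hsv=cv2.cvtColor(im,cv2.COLOR_RGB2HSV)
def box(u0,u1,v0,v1,z0,z1,name):
    m=np.zeros(P.shape[:2],bool); m[v0:v1,u0:u1]=1
    m&=(P[...,2]>z0)&(P[...,2]<z1)
    q=P[m]; r=cv2.minAreaRect((q[:,:2]*1000).astype(np.float32))
    print(name,len(q),'z',np.median(q[:,2]).round(4),'rect',np.round(r[0],1),np.round(r[1],1),round(r[2],2)); return q
box(285,370,185,245,.055,.075,'carton')
box(165,237,130,180,.064,.085,'neigh')
box(105,150,175,215,.05,.08,'jar')
box(95,135,230,260,.05,.21,'shampoo')
box(280,365,135,170,.012,.05,'brush')
box(145,260,125,255,.085,.12,'tall: panel+wing')
box(190,220,215,245,.085,.13,'wing')
box(155,200,205,230,.06,.08,'divider')
box(190,222,212,245,.06,.08,'post')
box(222,262,140,258,.006,.025,'rail')
c=cv2.resize(im[110:270,140:380][:,:,::-1],(800,533),interpolation=cv2.INTER_CUBIC); cv2.imwrite('pics/crop0.png',c)
E
```

```text
carton 1926 z 0.0642 rect [ 541.7 -211.3] [181.2 105.4] 78.01
neigh 2075 z 0.0747 rect [732.8 191.7] [207.4 115.4] 81.25
jar 317 z 0.0606 rect [603.1 424.2] [62.2 62.4] 70.33
shampoo 501 z 0.1264 rect [442.1 417.5] [52.9 60.8] 78.75
brush 764 z 0.0184 rect [ 751.7 -215.5] [ 72.  212.2] 1.42
tall: panel+wing 675 z 0.1 rect [638.5 254.7] [336.5 217.1] 7.69
wing 60 z 0.1124 rect [492.5 148.3] [45.6 11.3] 79.9
divider 107 z 0.0707 rect [542.4 253.1] [142.8  50.1] 88.53
post 120 z 0.0716 rect [500.9 171.9] [85.2 35.8] 81.02
rail 1828 z 0.012 rect [601.6  59.5] [127.3 384. ] 89.74
```

View pics/crop0.png

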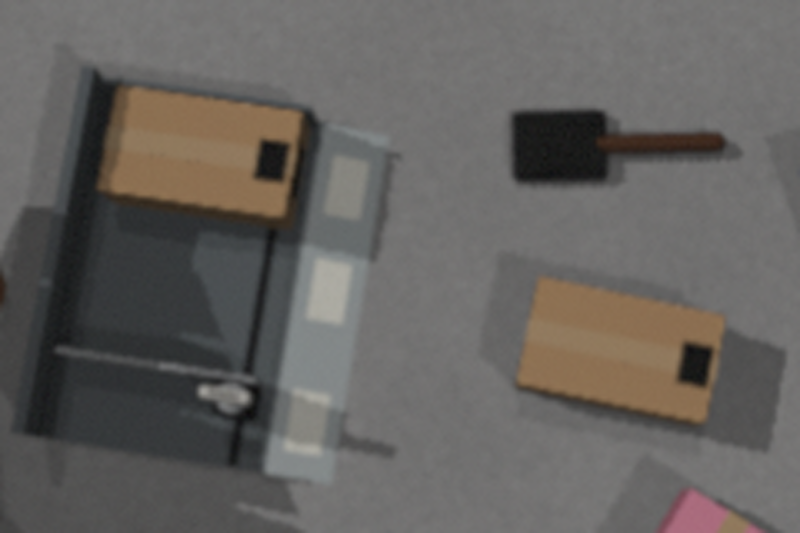

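The crop confirms it: the plain kraft box at crop (620,350) is the loose carton, and its twin at (205,150) is on the shelf. Next I'll fit the shelf frame.

```bash
python3 - <<'E'
from h import *
f=dict(np.load('pics/top0.npz')); P=world(f); im=f['pixels']
hsv=cv2.cvtColor(im,cv2.COLOR_RGB2HSV)
v,u=np.mgrid[0:420,0:560]
kr=(hsv[...,0]>5)&(hsv[...,0]<25)&(hsv[...,1]>70)
n=kr&(u>165)&(u<237)&(v>130)&(v<180)&(abs(P[...,2]-.0742)<.004)
q=P[n]; r=cv2.minAreaRect((q[:,:2]*1000).astype(np.float32)); print('neigh',r)
# back panel line: z ~0.1
m=(abs(P[...,2]-.1)<.006)&(u>140)&(u<180)&(v>120)&(v<250)
q=P[m][:,:2]; print(len(q),'panel ctr',q.mean(0), 'rect',cv2.minAreaRect((q*1000).astype(np.float32)))
l=cv2.fitLine(q.astype(np.float32),cv2.DIST_HUBER,0,.001,.001).ravel(); print('panel dir deg',np.degrees(np.arctan2(l[1],l[0])),l)
th=np.arctan2(l[1],l[0])
if np.cos(th)>0: th+=np.pi
a=th-np.pi/2; ex=np.array([np.cos(a),np.sin(a)]); ey=np.array([-np.sin(a),np.cos(a)]); print('yaw',np.degrees(a))
# all in frame about wing
W=np.array([.4925,.1483])
X=(P[...,:2]-W)@np.array([ex,ey]).T
np.savez('fr.npz',W=W,a=a)
def rng(m,t): x=X[m]; print(t,m.sum(),'x',np.nanpercentile(x[:,0],[0,1,50,99,100]).round(4),'y',np.nanpercentile(x[:,1],[0,1,50,99,100]).round(4),'z',np.nanmedian(P[m][:,2]).round(4))
rng(n,'neigh'); rng(m,'panel')
c=kr&(u>285)&(u<370)&(v>185)&(v<245)&(abs(P[...,2]-.064)<.004); rng(c,'carton')
r=cv2.minAreaRect((X[c]*1000).astype(np.float32)); print('carton in frame',r)
w=(P[...,2]>.105)&(P[...,2]<.12)&(u>190)&(u<225)&(v>215)&(v<245); rng(w,'wing'); print(cv2.minAreaRect((X[w]*1000).astype(np.float32)))
d=(abs(P[...,2]-.0715)<.004)&(u>150)&(u<222)&(v>205)&(v<245); 
dd=d&(X[...,0]>.03)&(X[...,0]<.165); rng(dd,'div plate'); rng(d&(X[...,0]<.02)&(X[...,0]>-.03),'post')
# rail profile: z vs x for y strips
for x0 in np.arange(-.11,.0,.005):
    k=(abs(X[...,0]-x0)<.0025)&(X[...,1]>-.12)&(X[...,1]<-.03); print(round(x0,3),np.nanmedian(P[k][:,2]).round(4),end='; ')
E
```

```text
neigh ((728.4060668945312, 185.65322875976562), (180.9370574951172, 106.02803802490234), 81.19293975830078)
506 panel ctr [0.62743173 0.31535442] rect ((630.4320068359375, 315.2532958984375), (15.578203201293945, 347.8022766113281), 81.42098236083984)
panel dir deg -8.5381155 [ 0.9889173  -0.14846732  0.62743175  0.3153544 ]
yaw 81.461876
neigh 1519 x [-0.0186 -0.0169  0.0755  0.1602  0.1624] y [-0.2808 -0.2788 -0.2259 -0.1759 -0.1747] z 0.0746
panel 506 x [0.1778 0.1786 0.1852 0.1926 0.1935] y [-0.2855 -0.2831 -0.1055  0.0592  0.0623] z 0.1006
carton 1598 x [-0.4401 -0.4366 -0.3467 -0.2606 -0.2567] y [-0.1587 -0.1538 -0.1011 -0.0497 -0.0462] z 0.0642
carton in frame ((-348.68499755859375, -101.77767181396484), (104.76273345947266, 179.72862243652344), 86.93818664550781)
wing 56 x [-0.0228 -0.0228 -0.0012  0.0225  0.0227] y [-0.0061 -0.0059 -0.0007  0.0048  0.005 ] z 0.113
((-0.04738044738769531, -0.5430383682250977), (10.315285682678223, 45.58613967895508), 88.28070068359375)
div plate 63 x [0.0313 0.0315 0.0954 0.1637 0.1649] y [-0.0223 -0.0223 -0.0197 -0.0172 -0.017 ] z 0.0717
post 78 x [-0.0163 -0.0158  0.0003  0.0184  0.0184] y [-0.0226 -0.0225 -0.0107  0.013   0.013 ] z 0.0717
-0.11 0.0019; -0.105 0.0002; -0.1 0.0002; -0.095 0.0005; -0.09 0.0005; -0.085 0.0036; -0.08 0.0033; -0.075 0.0046; -0.07 0.0063; -0.065 0.0082; -0.06 0.0085; -0.055 0.0114; -0.05 0.0112; -0.045 0.0133; -0.04 0.0154; -0.035 0.0167; -0.03 0.0175; -0.025 0.0126; -0.02 0.01; -0.015 0.011; -0.01 0.011; -0.005 0.01;
```

Shelf frame: yaw about 81.35°, origin about (0.613, 0.103), divider value about 0.021. The carton is at shelf (-0.322, 0.024) with yaw -3°, almost in line with its place. I'll move behind it with the fingers spread across the push direction.

Call:
servo_tool(deltas=[[[70,0.012,-0.045,0,-3.6],[70,0.012,-0.045,0,-3.6],[70,0.012,-0.045,0,-3.6],[70,0.012,-0.045,0,-3.6],[70,0.012,-0.045,0,-3.6],[70,0.012,-0.045,0,-3.6],[70,0.012,-0.045,0,-3.6],[70,0.012,-0.045,0,-3.6]]])

```text
time: 0.9
tool_pos: [0.3765, 0.1966, 0.2449]
tool_rot: [0.0, 0.466, 0.885, -0.0]
contact_force: [1.1, 0.2, 0.2]
gripper_width: 0.7
grasp_force: 0.0
```

Call:
servo_tool(deltas=[[[70,0.012,-0.045,0,-3.6],[70,0.012,-0.045,0,-3.6],[70,0.012,-0.045,0,-3.6],[70,0.012,-0.045,0,-3.6],[70,0.012,-0.045,0,-3.6],[70,0.012,-0.045,0,-3.6],[70,0.012,-0.045,0,-3.6],[70,0.012,-0.045,0,-3.6]]])

```text
time: 1.7
tool_pos: [0.4726, -0.1636, 0.2449]
tool_rot: [-0.0, 0.672, 0.74, 0.0]
contact_force: [0.5, -0.0, 0.2]
gripper_width: 0.703
grasp_force: 0.0
```

Call:
servo_tool(deltas=[[[70,0.012,-0.045,0,-3.6],[70,0.012,-0.045,0,-3.6],[70,0.012,-0.045,0,-3.6],[70,0.01,-0.045,0,-3.6],[70,0,0,0,0],[70,0,0,0,0],[70,0,0,0,0],[70,0,0,0,0]]])

```text
time: 2.5
tool_pos: [0.5187, -0.3403, 0.2454]
tool_rot: [-0.0, 0.758, 0.652, 0.0]
contact_force: [-0.0, 0.7, -0.0]
gripper_width: 0.699
grasp_force: 0.0
```

Call:
servo_tool(deltas=[[[70,0,-0.002,-0.04,0],[70,0,-0.001,-0.04,0],[70,0,0,-0.04,0],[70,0,0,-0.04,0],[70,0,0,-0.043,0],[70,0,0,0,0],[70,0.0015,0.01,0,0],[70,0.0015,0.01,0,0]]])

```text
time: 3.3
tool_pos: [0.5236, -0.3249, 0.0458]
tool_rot: [0.002, 0.759, 0.652, 0.001]
contact_force: [0.3, -1.4, 0.3]
gripper_width: 0.698
grasp_force: 0.0
```

Call:
servo_tool(deltas=[[[70,0.0015,0.01,0,0],[70,0.0015,0.01,0,0],[70,0.0015,0.01,0,0],[70,0.0015,0.01,0,0],[70,0.0015,0.01,0,0],[70,0.0015,0.01,0,0],[70,0.0015,0.01,0,0],[70,0.0015,0.01,0,0]]])

```text
time: 4.1
tool_pos: [0.5336, -0.2437, 0.0421]
tool_rot: [-0.0, 0.759, 0.652, -0.0]
contact_force: [-0.6, -3.4, 1.1]
gripper_width: 0.701
grasp_force: 1.6
```

Call:
servo_tool(deltas=[[[70,0.0015,0.01,0,0],[70,0.0015,0.01,0,0],[70,0.0015,0.01,0,0],[70,0.0015,0.01,0,0],[70,0.0015,0.01,0,0],[70,0.0015,0.01,0,0],[70,0,0,0,0],[70,0,0,0,0]]])

```text
time: 4.9
tool_pos: [0.5424, -0.1836, 0.0417]
tool_rot: [-0.001, 0.758, 0.652, 0.0]
contact_force: [0.5, 0.5, -0.5]
gripper_width: 0.7
grasp_force: 0.0
```

```bash
cat >> h.py <<'E'
a=np.radians(81.35); EX=np.array([np.cos(a),np.sin(a)]); EY=np.array([-EX[1],EX[0]]); O=np.array([.6130,.1026])
def shelf(p): return (np.asarray(p)[...,:2]-O)@np.array([EX,EY]).T
def carton(f,zmin=.05):
    P=world(f); S=shelf(P); hsv=cv2.cvtColor(f['pixels'],cv2.COLOR_RGB2HSV)
    m=(hsv[...,0]>5)&(hsv[...,0]<25)&(hsv[...,1]>70)&(P[...,2]>zmin)&(P[...,2]<.1)&(S[...,1]>-.045)&(S[...,1]<.13)&(S[...,0]>-.5)&(S[...,0]<.2)
    q=S[m]; z=P[m][:,2]
    A=np.c_[q,np.ones(len(q))]; c=np.linalg.lstsq(A,z,rcond=None)[0]
    print('carton n',m.sum(),'rect',cv2.minAreaRect((q*1000).astype(np.float32)),'slope x,y',c[:2].round(3),'z med',np.median(z).round(4))
E
python3 - <<'E'
from h import *
f=save('top','top1'); carton(f); s=manip.state(); print('tool shelf',shelf(s['tool_pos']),s['contact_force'])
E
```

```text
carton n 1410 rect ((-189.99658203125, 30.19194793701172), (104.26042175292969, 179.26119995117188), 89.71703338623047) slope x,y [-0.004  0.003] z med 0.0643
tool shelf [-0.29397267  0.02669079] [ 0.71961409 -0.10543303 -1.05064926]
```

Call:
servo_tool(deltas=[[[70,0.0015,0.01,0,0],[70,0.0015,0.01,0,0],[70,0.0015,0.01,0,0],[70,0.0015,0.01,0,0],[70,0.0015,0.01,0,0],[70,0.0015,0.01,0,0],[70,0.0015,0.01,0,0],[70,0.0015,0.01,0,0]]])

```text
time: 5.75
tool_pos: [0.5547, -0.1037, 0.0422]
tool_rot: [-0.0, 0.759, 0.652, -0.0]
contact_force: [0.1, -2.9, -0.7]
gripper_width: 0.701
grasp_force: 1.3
```

Call:
servo_tool(deltas=[[[70,0.0015,0.01,0,0],[70,0.0015,0.01,0,0],[70,0.0015,0.01,0,0],[70,0.0015,0.01,0,0],[70,0.0015,0.01,0,0],[70,0.0015,0.01,0,0],[70,0,0,0,0],[70,0,0,0,0]]])

```text
time: 6.55
tool_pos: [0.564, -0.044, 0.0425]
tool_rot: [-0.0, 0.758, 0.652, 0.0]
contact_force: [0.1, -0.1, 0.2]
gripper_width: 0.697
grasp_force: 0.0
```

```bash
python3 - <<'E'
from h import *
f=save('top','top2'); carton(f); s=manip.state(); print('tool shelf',shelf(s['tool_pos']),s['contact_force'])
E
```

```text
carton n 1232 rect ((-48.838035583496094, 30.161678314208984), (104.4166488647461, 176.73756408691406), 89.7437744140625) slope x,y [ 0.132 -0.011] z med 0.0801
tool shelf [-0.15266391  0.02639544] [-0.46438535 -0.70140135 -0.13415441]
```

Call:
servo_tool(deltas=[[[70,0.0015,0.01,0,0],[70,0.0015,0.01,0,0],[70,0.0015,0.01,0,0],[70,0.0015,0.01,0,0],[70,0.0015,0.01,0,0],[70,0.0015,0.01,0,0],[70,0.0015,0.01,0,0],[70,0.0015,0.01,0,0]]])

```text
time: 7.4
tool_pos: [0.5774, 0.0353, 0.0445]
tool_rot: [0.002, 0.758, 0.652, 0.0]
contact_force: [-2.5, -9.3, 13.2]
gripper_width: 0.701
grasp_force: 0.0
```

Call:
servo_tool(deltas=[[[70,0.0015,0.01,0,0],[70,0.0015,0.01,0,0],[70,0.0015,0.01,0,0],[70,0.0015,0.01,0,0],[70,0.0008,0.005,0,0],[70,0,0,0,0],[70,0,0,0,0],[70,0,0,0,0]]])

```text
time: 8.2
tool_pos: [0.5817, 0.0806, 0.0414]
tool_rot: [-0.001, 0.759, 0.652, -0.0]
contact_force: [-0.4, 0.5, 0.2]
gripper_width: 0.701
grasp_force: 0.0
```

```bash
python3 - <<'E'
from h import *
f=save('top','top3'); carton(f); s=manip.state(); print('tool shelf',shelf(s['tool_pos']),s['contact_force'])
E
```

```text
carton n 967 rect ((80.68740844726562, 26.74052619934082), (181.39439392089844, 104.8768310546875), 0.019495785236358643) slope x,y [-0.034 -0.006] z med 0.0768
tool shelf [-0.02655414  0.02744864] [ 0.40351722 -0.27850011  0.04567581]
```

Call:
servo_tool(deltas=[[[70,0.0008,0.005,0,0],[70,0.0008,0.005,0,0],[70,0.0008,0.005,0,0],[70,0.0005,0.003,0,0],[70,0.0005,0.003,0,0],[70,0,0,0,0],[70,0,0,0,0],[70,0,0,0,0]]])

```text
time: 9.05
tool_pos: [0.586, 0.1015, 0.0425]
tool_rot: [-0.0, 0.759, 0.652, 0.0]
contact_force: [-0.2, 0.2, -0.6]
gripper_width: 0.696
grasp_force: 0.0
```

```bash
python3 - <<'E'
from h import *
f=save('top','top4'); carton(f); s=manip.state(); print('tool shelf',shelf(s['tool_pos']),s['contact_force'])
E
```

```text
carton n 870 rect ((90.30763244628906, 26.5380916595459), (196.92176818847656, 105.18831634521484), 0.04566415399312973) slope x,y [ 0.001 -0.016] z med 0.0747
tool shelf [-0.00518198  0.02650912] [ 0.14059415  0.78596313 -0.1077157 ]
```

View pics/top4.png

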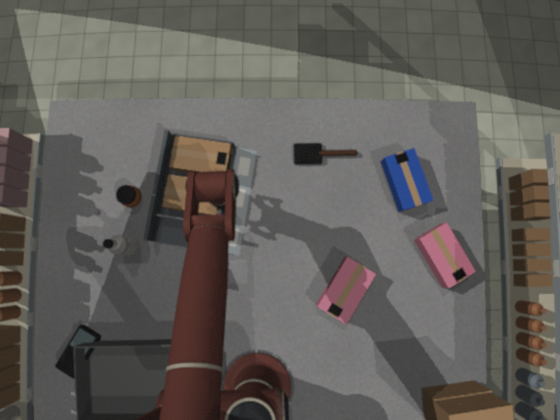

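The carton now lies on the deck beside the neighbour, with the wrist hiding part of it at (210,190). I'll back off, go up, and check it in clear view.

Call:
servo_tool(deltas=[[[70,-0.0045,-0.03,0,0],[70,-0.003,-0.02,0.03,0],[70,0,-0.02,0.05,0],[70,0,-0.04,0.05,0],[70,-0.02,-0.04,0,0],[70,-0.04,-0.03,0,0],[70,-0.04,-0.02,0,0],[100,0,0,0,0]]])

```text
time: 9.9
tool_pos: [0.4742, -0.0897, 0.1563]
tool_rot: [-0.001, 0.76, 0.65, -0.001]
contact_force: [0.8, 1.5, -1.1]
gripper_width: 0.843
grasp_force: 0.0
```

```bash
python3 - <<'E'
from h import *
f=save('top','top5'); carton(f); s=manip.state(); print('tool shelf',shelf(s['tool_pos']),s['contact_force'])
P=world(f); S=shelf(P)
for n,m in dict(wing=(P[...,2]>.105)&(P[...,2]<.12)&(abs(S[...,0]-.027)<.04)&(abs(S[...,1]-.126)<.05), plate=(abs(P[...,2]-.0715)<.004)&(S[...,0]>.06)&(S[...,0]<.18)&(S[...,1]>.088)&(S[...,1]<.13)).items():
    print(n,m.sum(),cv2.minAreaRect((S[m]*1000).astype(np.float32)),np.median(S[m],0))
g=save('scene','scene5'); cv2.imwrite('pics/s5c.png',cv2.resize(g['pixels'][150:310,270:470,::-1],(750,600),interpolation=cv2.INTER_CUBIC))
E
```

```text
carton n 1886 rect ((96.47320556640625, 26.436803817749023), (181.4301300048828, 105.1714859008789), 0.14853540062904358) slope x,y [ 0.007 -0.013] z med 0.0744
tool shelf [-0.21014876  0.10614959] [-0.27634824 -0.45650299 -0.05541558]
wing 56 ((27.364891052246094, 125.46910858154297), (10.3471040725708, 45.853187561035156), 88.777587890625) [0.02535341 0.12525457]
plate 51 ((120.15943908691406, 106.7956314086914), (118.4095687866211, 4.900449275970459), 0.4454745650291443) [0.12110394 0.10669983]
```

View pics/s5c.png

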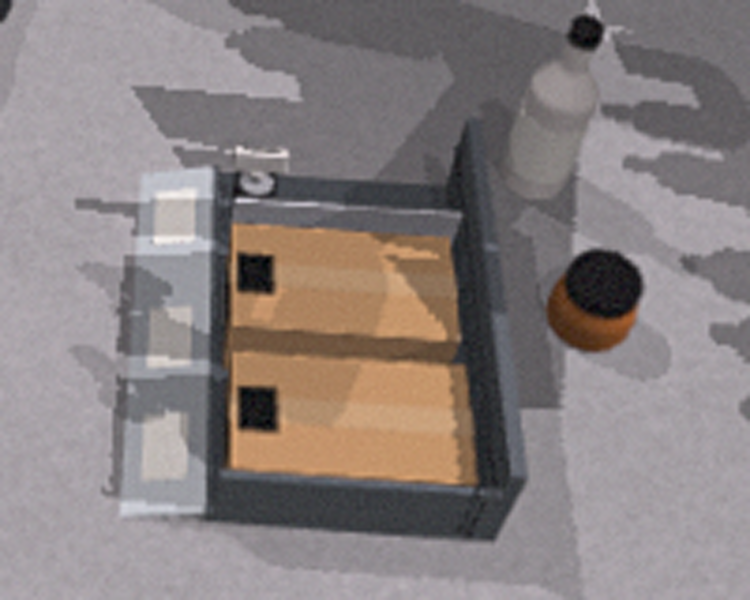

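The carton lies flat and square at shelf (0.0965, 0.026), behind the lip. The wing at crop (262,157) is open and unmoved at world (0.493, 0.1486). I'll move over the wing.

Call:
servo_tool(deltas=[[[60,0.003,0.04,0,0],[60,0.003,0.04,0,0],[60,0.003,0.04,0,0],[60,0.003,0.04,0,0],[60,0.003,0.04,0,0],[60,0.003,0.038,0,0],[60,0,0,0,0],[60,0,0,0,0]]])

```text
time: 10.8
tool_pos: [0.497, 0.1512, 0.158]
tool_rot: [0.0, 0.758, 0.653, 0.0]
contact_force: [-0.2, 0.1, -0.1]
gripper_width: 0.599
grasp_force: 0.0
```

Call:
servo_tool(deltas=[[[60,-0.004,-0.0025,0,0],[60,0,0,-0.02,0],[60,0,0,-0.02,0],[60,0,0,-0.019,0],[60,0,0,0,0],[0,0,0,0,0],[0,0,0,0,0],[0,0,0,0,0]]])

```text
time: 11.6
tool_pos: [0.4935, 0.1469, 0.1004]
tool_rot: [0.001, 0.759, 0.651, 0.001]
contact_force: [-1.9, -0.8, 2.9]
gripper_width: 0.119
grasp_force: 60.7
```

Call:
servo_tool(deltas=[[[0,0,0,0,0],[0,0,0,0,0],[0,0,0,0,0],[0,0,0,0,0],[0,0,0,0,0],[0,0,0,0,0],[0,0,0,0,0],[0,0,0,0,0]]])

```text
time: 12.4
tool_pos: [0.4935, 0.147, 0.1003]
tool_rot: [0.001, 0.759, 0.652, 0.001]
contact_force: [-0.6, -2.6, 6.7]
gripper_width: 0.114
grasp_force: 61.0
```

Call:
servo_tool(deltas=[[[0,0.005,-0.0008,0,0],[0,0.006,-0.0009,0,0],[0,0.006,-0.0009,0,0],[0,0.006,-0.0009,0,0],[0,0.006,-0.0009,0,0],[0,0.006,-0.0009,0,0],[0,0.006,-0.0009,0,0],[0,0.004,-0.0006,0,0]]])

```text
time: 13.2
tool_pos: [0.5375, 0.1405, 0.1001]
tool_rot: [-0.0, 0.759, 0.652, -0.0]
contact_force: [-4.9, -0.1, 8.7]
gripper_width: 0.118
grasp_force: 61.6
```

Call:
servo_tool(deltas=[[[0,0.001,-0.0002,0,0],[0,0.001,-0.0002,0,0],[0,0.001,-0.0002,0,0],[0,0,0,0,0],[0,0,0,0,0],[0,0,0,0,0],[0,0,0,0,0],[0,0,0,0,0]]])

```text
time: 14.0
tool_pos: [0.5404, 0.14, 0.1002]
tool_rot: [-0.0, 0.759, 0.652, -0.0]
contact_force: [-4.2, -0.6, 8.3]
gripper_width: 0.119
grasp_force: 61.5
```

Call:
servo_tool(deltas=[[[0,0.001,-0.0002,0,0],[0,0.001,-0.0002,0,0],[0,0.001,-0.0001,0,0],[0,0,0,0,0],[0,0,0,0,0],[0,0,0,0,0],[0,0,0,0,0],[0,0,0,0,0]]])

```text
time: 14.8
tool_pos: [0.5425, 0.1397, 0.1001]
tool_rot: [-0.001, 0.759, 0.652, -0.001]
contact_force: [-8.2, 0.6, 11.4]
gripper_width: 0.115
grasp_force: 61.9
```

Call:
servo_tool(deltas=[[[0,0.001,-0.0002,0,0],[0,0.001,-0.0001,0,0],[0,0,0,0,0],[0,0,0,0,0],[0,0,0,0,0],[0,0,0,0,0],[0,0,0,0,0],[0,0,0,0,0]]])

```text
time: 15.6
tool_pos: [0.5431, 0.1396, 0.1]
tool_rot: [-0.003, 0.758, 0.652, -0.002]
contact_force: [-11.5, 0.5, 14.7]
gripper_width: 0.121
grasp_force: 62.4
```

```bash
python3 - <<'E'
from h import *
g=save('scene','scene6'); cv2.imwrite('pics/s6c.png',cv2.resize(g['pixels'][150:310,270:470,::-1],(750,600),interpolation=cv2.INTER_CUBIC))
s=manip.state(); print(s['tool_pos'],shelf(s['tool_pos']),s['contact_force'])
E
```

```text
[0.54312243 0.13961668 0.09998492] [0.02608618 0.07464999] [-12.29204225   0.75725961  14.96883756]
```

View pics/s6c.png

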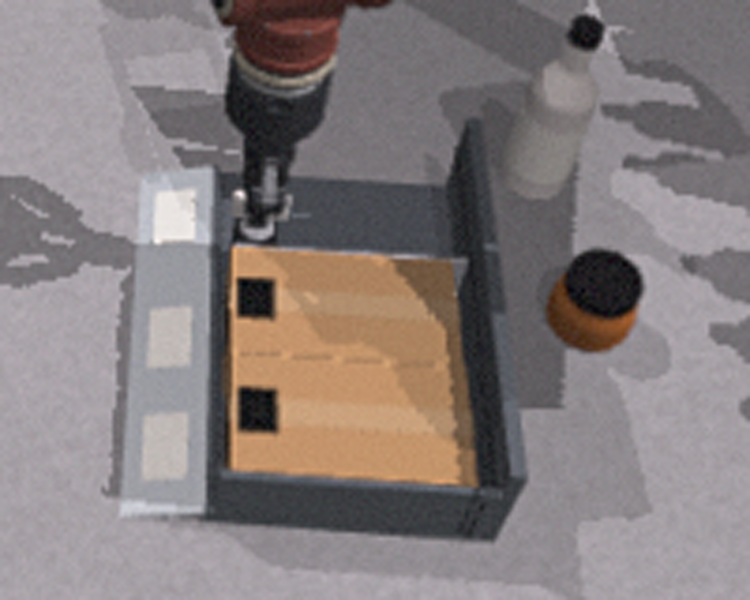

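The scene shows the row closed: the cartons touch at crop (340,358) and the divider is tight at (350,255). The force is rising, so it is at its stop. Now I'll turn clockwise, easing back a little and lowering with the cam.

Call:
servo_tool(deltas=[[[0,-0.0005,0.0001,-0.0003,-6],[0,-0.0005,0.0001,-0.0003,-6],[0,0,0.0001,-0.0003,-6],[0,0,0.0001,-0.0003,-6],[0,0,0.0001,-0.0003,-6],[0,0,0.0001,-0.0003,-6],[0,0,0,-0.0003,-6],[0,0,0,-0.0003,-6]]])

```text
time: 16.45
tool_pos: [0.5417, 0.1405, 0.0978]
tool_rot: [-0.002, 0.959, 0.285, -0.004]
contact_force: [-14.7, 0.8, 16.3]
gripper_width: 0.116
grasp_force: 62.8
```

Call:
servo_tool(deltas=[[[0,-0.0003,0,-0.0003,-6],[0,-0.0003,0,-0.0003,-6],[0,-0.0003,0,-0.0003,-6],[0,0,0,-0.0003,-6],[0,0,0,-0.0003,-6],[0,0,0,-0.0003,-6],[0,0,0,0,-6],[0,0,0,0,-2]]])

```text
time: 17.25
tool_pos: [0.5413, 0.1419, 0.096]
tool_rot: [-0.002, 0.996, -0.093, -0.003]
contact_force: [-11.4, 6.1, 13.9]
gripper_width: 0.118
grasp_force: 63.0
```

Call:
servo_tool(deltas=[[[0,0,0,0,-1],[0,0,0,0,0],[0,0,0,0,0],[0,0,0,0,0],[0,0,0,0,0],[0,0,0,0,0],[0,0,0,0,0],[0,0,0,0,0]]])

```text
time: 18.05
tool_pos: [0.5414, 0.142, 0.096]
tool_rot: [-0.002, 0.995, -0.1, -0.003]
contact_force: [-12.2, 6.2, 14.6]
gripper_width: 0.115
grasp_force: 63.9
```

```bash
python3 - <<'E'
from h import *
s=manip.state(); r=s['tool_rot']; print(s['tool_pos'],shelf(s['tool_pos']),s['contact_force'],s['ft_torque'],s['joint_pos'][5],'ydir',np.degrees(2*np.arctan2(r[2],r[1]))-90)
E
```

```text
[0.54137387 0.14196053 0.09604763] [0.02814039 0.07673117] [-12.15983259   6.17420229  14.60799743] [1.01026919 1.97334983 0.81634105] 1.8911674693689722 ydir -101.50474537532712
```

Call:
servo_tool(deltas=[[[0,-0.0006,-0.0006,0,0],[50,0,0,0,0],[50,0,0,0,0],[50,0,0,0,0],[50,0,0,0,0],[50,0,0,0.01,0],[50,0,0,0.03,0],[50,0,0,0.04,0]]])

```text
time: 18.85
tool_pos: [0.5413, 0.1385, 0.1735]
tool_rot: [0.001, 0.995, -0.102, -0.002]
contact_force: [1.4, -0.2, 0.7]
gripper_width: 0.5
grasp_force: 0.0
```

Call:
servo_tool(deltas=[[[50,0,0,0.04,0],[50,-0.02,-0.04,0.04,0],[50,-0.02,-0.04,0,0],[50,-0.02,-0.04,0,0],[50,-0.02,-0.04,0,0],[50,-0.02,-0.04,0,0],[50,0,-0.04,0,0],[50,0,0,0,0]]])

```text
time: 19.65
tool_pos: [0.4457, -0.0981, 0.2489]
tool_rot: [0.001, 0.994, -0.105, 0.001]
contact_force: [0.5, 0.2, 0.6]
gripper_width: 0.5
grasp_force: 0.0
```

```bash
python3 - <<'E'
from h import *
f=save('top','top7'); carton(f); P=world(f); S=shelf(P)
for n,m in dict(wing=(P[...,2]>.1)&(P[...,2]<.12)&(abs(S[...,0]-.027)<.05)&(abs(S[...,1]-.076)<.05), plate=(abs(P[...,2]-.0715)<.003)&(S[...,0]>.06)&(S[...,0]<.18)&(S[...,1]>.05)&(S[...,1]<.08)).items():
    print(n,m.sum(),cv2.minAreaRect((S[m]*1000).astype(np.float32)),np.median(P[m][:,2]))
cv2.imwrite('pics/t7c.png',cv2.resize(f['pixels'][110:270,90:290,::-1],(750,600),interpolation=cv2.INTER_CUBIC))
s=manip.state(); print(s['time'],s['tool_pos'],s['contact_force'])
E
```

```text
carton n 1696 rect ((97.17584991455078, 3.748443603515625), (181.03428649902344, 97.38911437988281), 0.11845709383487701) slope x,y [ 0.011 -0.003] z med 0.0745
wing 61 ((27.862167358398438, 76.05540466308594), (45.873355865478516, 11.625715255737305), 89.19237518310547) 0.10850421363536635
plate 81 ((119.86882019042969, 54.86207962036133), (118.93537902832031, 9.207902908325195), 0.2892383933067322) 0.07203230185482418
19.7 [ 0.44597005 -0.09626557  0.24871925] [ 0.80255645 -0.13222127  0.11556875]
```

View pics/t7c.png

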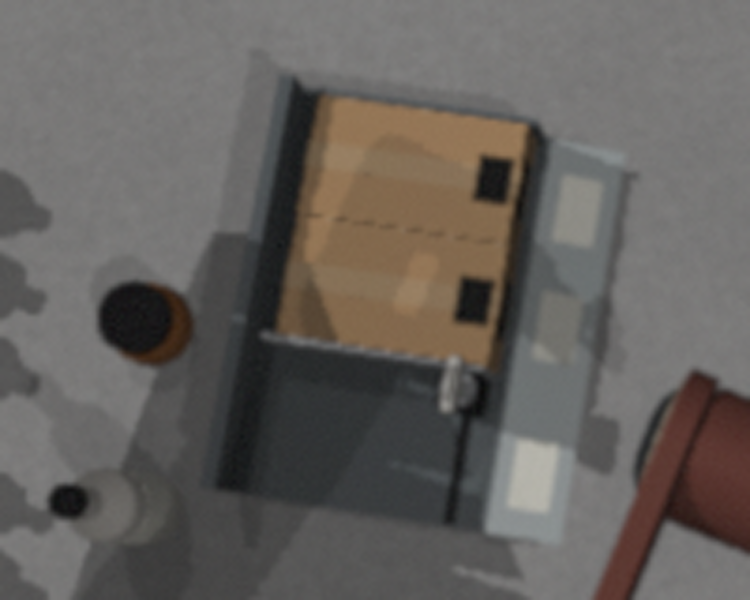

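The row is closed, and the wing at crop (457,385) now lies across the divider. It has turned about 90° and dropped 4 mm. The carton is flat and square at about shelf (0.097, 0.003), so I'm handing in.

```bash
python3 -c "
from plant import manip
print(manip.job_done())"
```

```text
the job is handed in; nothing more can be done
None
```

The carton is on the shelf beside its neighbour, the divider is closed up snugly and the wing stud is turned fully home; I handed the job in at about 20 s, and no verdict was returned.

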